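Line up a wide bar with a guide rail and weight the joint

ROBOT

A 6-joint arm with a two-finger parallel gripper is mounted at the origin on a cart in front of the work surface, level with it; the furniture and walls round the work are solid. World frame = base frame: x ahead of the robot, y to its left, z up, the work surface at z = 0. Lengths are in mm, angles in rad, forces in N, time in s.
With the tool pointing down it reaches from about 350 to 975 mm from the base axis. Payload 7.1 kg.
Tool frame: the origin (TCP) lies on the mounting face of the last link; the fingertips stand 182 mm ahead of it and the grasp point (between the pads) lies 163 mm ahead of it (ctrl.tcp_to_tips is the distance from the TCP to the fingertips, in mm); z points along the fingers, y is the direction in which the jaws open and shut (so a half turn about z gives the same grasp; the last joint's range is limited). The gripper opens to 88 mm and grips with 3 to 60 N. Pads are 20 mm wide; open, the fingers measure 115 mm over their backs; the gripper's body (75 mm by 178 mm) begins 61 mm behind the grasp point.
Start: joints at [-0.019, 0.423, 1.63, -0, 1.089, -0.019], TCP at [624.985, 0.026, 404.675] pointing down, gripper open.
Joint ranges: [-3, 3], [-0.9, 2.11], [0.09, 2.58], [-1.31, 4.45], [0.11, 2.69], [-2.54, 2.54]. Speed limits (rad/s): [2.39, 2.39, 3.01, 3.14, 3.14, 3.14].

INTERFACE

Orientations are given as a rotation vector (axis times angle).
In Python, from workcell import ctrl gives the robot as it stands. The module is installed in compiled form; this text tells all that it offers.
- The arm moves only by the tool send_rows, never from a script. Its argument "commands" is a list of rows, each an object with "translation": the shift along the world's x, y, z normalised to -1 to 1, where 1 is 0.1 m, a list of three; "twist": the turn, a rotation vector about the world's x, y, z normalised to -1 to 1, where 1 is 0.5 rad, a list of three. A call has exactly 10 rows; each row is the pose to reach, as a shift and turn from the pose commanded when the call began; what a row does not reach only later rows make up. A row lasts 1/10 s, in which the tool goes at most 50 mm and 8.59 degrees, less where a joint would pass 70% of its speed; a pose out of reach is approached as far as the arm can. A call with a number of a shift or a turn outside -1 to 1 is refused whole. A call with a gripper value outside its range is refused whole. "grip" is the closure, from -1 (fully open) to 1 (shut), set as the call begins (left out, the last holds). The fingers move at their own pace and stop on an object; the grip force is fixed at half the most. Time passes only in rows, so rows that repeat a pose let the fingers close, or fill a call up. It gives the time, the measured TCP pose, the force and the opening at its end, in the units of the state.
- ctrl.get_obs(): the state, without advancing time (a new reading comes with each control period).
- ctrl.get_image(name): name is "scene" or "side" or "wrist"; returns a dict with "img" (420x560x3 uint8, red, green, blue), "intrinsics" (3x3 intrinsics, pixels), "cam_to_world" (4x4, takes a point from camera to world coordinates). Camera axes: x right, y down, z forward; pixel columns grow to the right and rows downward; lengths in mm; the calibration is good to about 2 mm. A picture is of the moment at which its call begins. There is no depth.
- ctrl.close_job(): hands the job in, once; it reports no verdict.
The state is a dict: "t": time; "qpos": joint angles; "qvel": joint speeds; "joint_torque": joint torques, N m; "ee_pos": TCP position; "orientation": TCP orientation; "ft_force": force on the tool from outside, world axes, zero at the start; "moment": the same for the moment, N m; "width": finger opening in mm.
Only numpy, scipy, OpenCV 4.12 (cv2) and the standard library are available. Lean on these libraries where they do the work, as an engineer would, in place of code of your own. Each camera call takes 0.05 s, during which the arm holds its last target. There are 200 camera calls.

TASK

Take the ballast block out of the way and slide the loose wide bar along the worktop, by pushing its near long edge, until its far edge lies flush against the guide rail over its whole length, neither end sticking out past the rail. Then stand the block upright on the worktop close against the middle of the bar's near edge and, without lifting it again, tip it over away from you by pushing high on its near face, so that it lies flat across the bar and the rail. Keep the bar on the worktop, never lifted, and leave the other things as they are.

Things in the scene. Friction and masses are not known exactly. Their poses are not given: they have to be found in the camera images.
- rail: guide rail, narrow plain aluminium bar with three dark countersunk screws, fixed to the worktop: 380 long (its y) x 40 deep (its x) x 20 mm high. Origin: centre of its underside; +x points away from the robot, so the face to push against is the plane x = -20 mm in its frame; z up
- bar: loose wide flat aluminium bar, 280 long (its y) x 90 wide (its x) x 20 mm thick, two long grooves and two dark slot marks on top (flat, no holes), 0.5 to 0.85 kg (it takes up to about 10 N to slide), lying askew on the robot's side of the rail, too wide to grip across. Origin: centre of its underside; +x points roughly to the rail; near long edge at x = -45 mm, far one at x = +45 mm. Flush against the rail its origin is 65 mm before the rail's origin
- bar_left (a point): point on the bar's centre line at its left (+y) end, 10 mm above its underside; 65 mm before the rail's centre line when flush
- bar_right (a point): the same at the bar's right (-y) end
- block: ballast block, plain grey plastic case with dark bands at both ends, 60 x 60 x 160 mm, upright, about 0.65 kg (0.45 to 0.85), centre of mass in the middle; starts standing in the gap between bar and rail. Origin: centre of its foot; z along its 160 mm length. Its flat sides can be gripped from above, 60 mm wide
- block_center (a point): centre of the block
- block_top (a point): centre of the block's top end face, 160 mm from its foot
- flask: bystander: conical flask, diameter 63, 109 mm high; origin: centre of its foot
- small_bottle: bystander: small screw-cap bottle, diameter 46, 86 mm high; origin: centre of its foot
- wash_bottle: bystander: round bottle, diameter 66, 138 mm high; origin: centre of its foot
- dish: bystander: flat round dish, diameter 63, 15 mm high; origin: centre of its underside
- timer: bystander: flat square timer, 66 x 66 x 18 mm; origin: centre of its underside
Things that resemble listed ones, but are neither listed nor needed, are in the scene too. Leave any orange or red look-alike of the block alone.

How it is judged:
By the outcome, as a careful person would: the job done as asked, in the order asked, and still so for the second after the job is handed in, with the robot touching nothing.
It also fails if it takes over 72 s, if anything falls off the work surface, if the arm or the gripper's body presses on something with over 40 N, if the wrist force passes 120 N, or if a joint passes its speed limit or range.

## Working session

There is one attempt and no reset: what is moved stays moved. The work goes in short steps, Python scripts to look and compute and a tool call to move; the robot and the scene stay as the last step left them, time stands still between calls to the robot, and variables do not carry over. Pictures are saved under pics/ and viewed, about 8 in all and at most 12, crops included, and the job is handed in when it is done.

Besides the shell and the picture viewer there is one more tool, called after "Request:" as a command line: name --argument value ..., lists and objects as JSON in quotes. send_rows: Moves the arm, as the interface text tells. Its arguments: {"type":"object","properties":{"commands":{"type":"array","items":{"type":"object","properties":{"translation":{"type":"array","items":{"type":"number"}},"twist":{"type":"array","items":{"type":"number"}}}}},"grip":{"type":"number"}},"required":["commands"]}

```bash
mkdir -p pics; cat > h.py <<'E'
import numpy as np, cv2
from workcell import ctrl
def snap(n,f):
    d=ctrl.get_image(n); cv2.imwrite('pics/'+f+'.png',cv2.cvtColor(d['img'],cv2.COLOR_RGB2BGR)); np.savez('pics/'+f+'.npz',K=d['intrinsics'],T=d['cam_to_world'])
    return d
def crop(f,x0,y0,x1,y1,s,out):
    cv2.imwrite('pics/'+out+'.png',cv2.resize(cv2.imread('pics/'+f+'.png')[y0:y1,x0:x1],None,fx=s,fy=s,interpolation=cv2.INTER_CUBIC))
def w(f,u,v,z):
    c=np.load('pics/'+f+'.npz');T=c['T'];r=T[:3,:3]@np.linalg.solve(c['K'],[u,v,1.]);o=T[:3,3];return (o+r*(z-o[2])/r[2])
def p(f,P):
    c=np.load('pics/'+f+'.npz');T=c['T'];q=c['K']@(T[:3,:3].T@(np.array(P,float)-T[:3,3]));return q[:2]/q[2]
E
python3 - <<'E'
from h import *
for n in('scene','side','wrist'): 
    snap(n,n+'0'); print(n,np.load('pics/'+n+'0.npz')['T'].round(2).tolist())
a=[cv2.imread(f'pics/{n}0.png') for n in('scene','side')]
cv2.imwrite('pics/both.png',cv2.resize(np.vstack(a),(560,840))[:, :])
E
```

```text
scene [[-0.86, -0.35, 0.36, 62.94], [-0.5, 0.59, -0.63, 865.34], [0.01, -0.72, -0.69, 988.85], [0.0, 0.0, 0.0, 1.0]]
side [[0.95, -0.15, 0.28, 102.14], [-0.32, -0.48, 0.82, -1194.19], [0.01, -0.86, -0.51, 882.54], [0.0, 0.0, 0.0, 1.0]]
wrist [[1.0, 0.0, -0.0, 624.06], [-0.0, -0.96, -0.28, 79.14], [-0.0, 0.28, -0.96, 382.92], [0.0, 0.0, 0.0, 1.0]]
```

View pics/scene0.png

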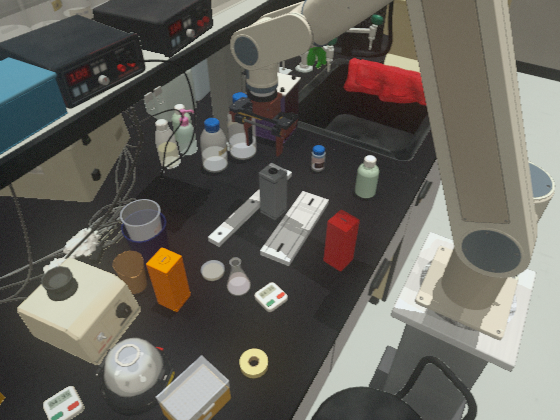

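View pics/side0.png

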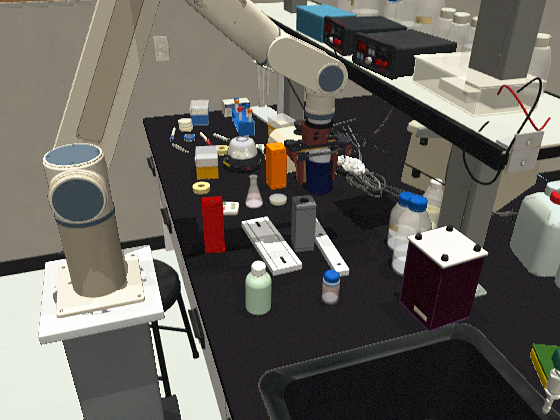

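View pics/wrist0.png

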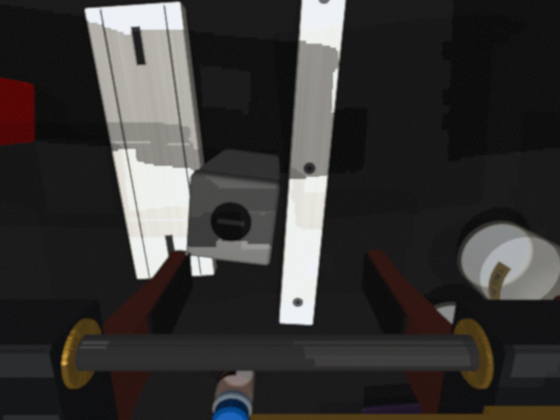

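The wrist view shows the bar, with corners near (86,10), (182,2), (213,273) and (137,278), the rail with screws at (323,0), (309,168) and (297,302), and the block between them. The block's top face spans roughly (197–278, 172–264). The red decoy stands at the left edge, on the robot's side.

```bash
python3 - <<'E'
from h import *
f='wrist0'
for n,u,v,z in [('barLN',86,10,20),('barLF',182,2,20),('barRF',213,273,20),('barRN',137,278,20),('s1',323,0,20),('s2',309,168,20),('s3',297,302,20),('railRN',281,324,20),('railRF',313,325,20),('blk a',197,172,160),('b',278,180,160),('c',270,264,160),('d',188,256,160)]:
    print(n,w(f,u,v,z).round(1))
crop('scene0',190,150,390,310,4,'c1')
crop('wrist0',80,140,330,330,3.2,'c2')
E
```

```text
barLN [445.1 169.7  20. ]
barLF [535.3 176.3  20. ]
barRF [549.5 -99.8  20. ]
barRN [ 460.9 -106.2   20. ]
s1 [665.9 177.8  20. ]
s2 [657.   21.9  20. ]
s3 [ 647.  -137.4   20. ]
railRN [ 628.2 -167.5   20. ]
railRF [ 666.9 -168.8   20. ]
blk a [571.6  41.3 160. ]
b [624.3  36.1 160. ]
c [618.7 -23.8 160. ]
d [561.5 -17.7 160. ]
```

View pics/c1.png

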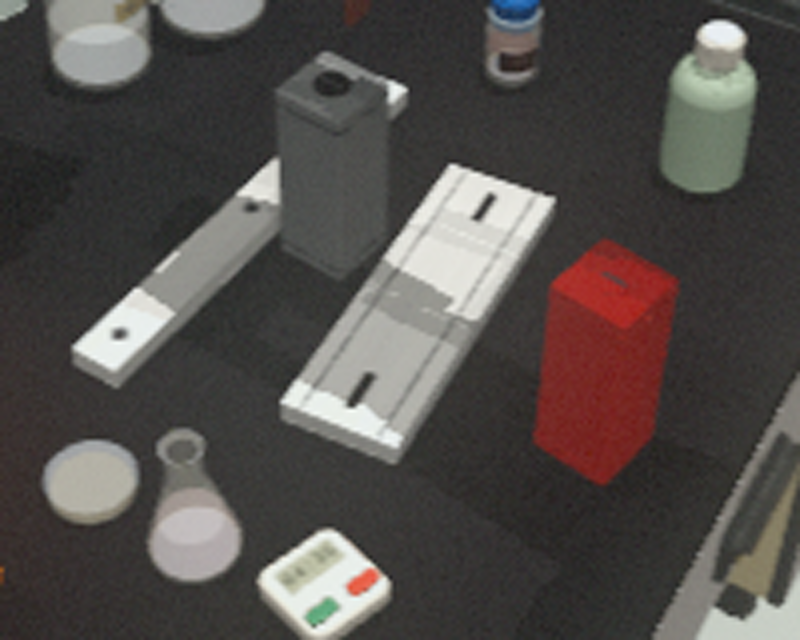

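View pics/c2.png

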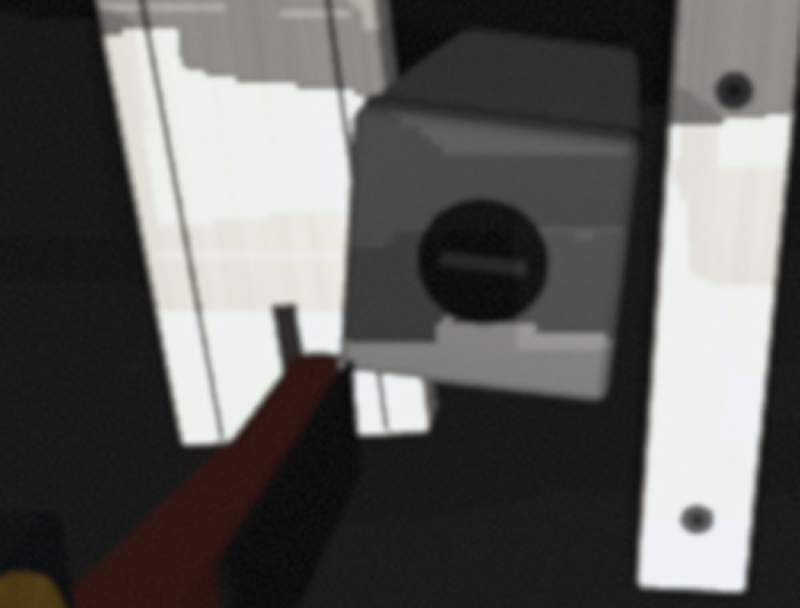

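```bash
python3 - <<'E'
from h import *
f='scene0';q=lambda a,b:(190+a/4-.4,150+b/4-.4)
for n,a,b,z in [('barRF',450,163,20),('barRN',556,199,20),('barLF',283,403,20),('barLN',392,449,20),('railLF',75,350,20),('railLN',116,376,20),('railR n',407,90,20),('s1',119,333,20),('s2',251,206,20),('blk R',326,52,160),('near',388,88,160),('L',333,131,160),('F',277,92,160),('foot L',338,277,0),('wash',703,172,0),('small',512,76,0),('flask',195,555,0),('timer',325,585,18),('redL',602,483,0),('red top',614,285,160),('dish',90,490,0)]:
    print(n,w(f,*q(a,b),z).round(1))
f='wrist0';q=lambda a,b:(80+a/3.2-.3,140+b/3.2-.3)
for n,a,b,z in [('blk a',368,100,160),('b',638,137,160),('c',605,401,160),('d',343,361,160),('barRN',182,445,20),('barRF',430,432,20),('railRN',638,585,20),('railRF',745,591,20),('s2',734,90,20),('s3',697,519,20)]:
    print(n,w(f,*q(a,b),z).round(1))
o=ctrl.get_obs();print(o)
E
```

```text
barRF [551.  -99.9  20. ]
barRN [ 460.1 -105.3   20. ]
barLF [531.1 178.2  20. ]
barLN [445.7 175.   20. ]
railLF [685.  211.9  20. ]
railLN [645.3 217.   20. ]
railR n [ 625.  -161.1   20. ]
s1 [667.8 182.6  20. ]
s2 [659.3  22.5  20. ]
blk R [615.6 -20.1 160. ]
near [556.5  -7.8 160. ]
L [565.8  52.  160. ]
F [621.7  36.3 160. ]
foot L [572.   37.2   0. ]
wash [ 380.4 -214.8    0. ]
small [ 568.9 -244.5    0. ]
flask [520.4 303.6   0. ]
timer [427.9 291.   18. ]
redL [315.7 113.5   0. ]
red top [335.7  87.9 160. ]
dish [611.7 295.6   0. ]
blk a [570.2  42.  160. ]
b [625.   34.4 160. ]
c [617.8 -24.5 160. ]
d [560.9 -15.1 160. ]
barRN [ 460.3 -107.2   20. ]
barRF [ 550.6 -101.9   20. ]
railRN [ 625.8 -165.4   20. ]
railRF [ 666.3 -168.    20. ]
s2 [657.1  22.   20. ]
s3 [ 647.6 -137.3   20. ]
{'t': 0.15, 'qpos': array([-1.89908246e-02,  4.23654728e-01,  1.63049731e+00,  6.11594859e-06,
        1.08860203e+00, -1.90049691e-02]), 'qvel': array([-0.00081548, -0.002623  , -0.00252889, -0.00202894,  0.00045157,
        0.00083596]), 'joint_torque': array([ 9.52650989e-04, -5.44981134e+01, -2.73919362e+01,  6.45430083e-02,
        2.04369903e-02, -3.19723256e-05]), 'ee_pos': array([6.24784246e+02, 3.62433306e-02, 4.04093484e+02]), 'orientation': array([-2.22083445e+00, -2.22085955e+00,  1.25880075e-03]), 'ft_force': array([ 0.74927762,  0.4587604 , -0.0136251 ]), 'moment': array([-0.00849829, -0.04944139, -0.03545825]), 'width': 88.08427836840043}
```

Request:
send_rows --commands '[{"translation":[-0.03,0.01,0],"twist":[0,0,0.1]},{"translation":[-0.1,0.03,0],"twist":[0,0,0.25]},{"translation":[-0.16,0.05,0],"twist":[0,0,0.4]},{"translation":[-0.22,0.06,0],"twist":[0,0,0.52]},{"translation":[-0.28,0.08,0],"twist":[0,0,0.64]},{"translation":[-0.32,0.095,0],"twist":[0,0,0.76]},{"translation":[-0.32,0.095,0],"twist":[0,0,0.84]},{"translation":[-0.32,0.095,0],"twist":[0,0,0.9]},{"translation":[-0.32,0.095,0],"twist":[0,0,0.95]},{"translation":[-0.32,0.095,0],"twist":[0,0,0.96]}]' --grip -1

```text
t: 1.15
ee_pos: [593.0, 9.5, 404.6]
orientation: [-1.629, -2.686, 0.0]
ft_force: [-1.3, -0.4, 0.1]
width: 88.2
```

Request:
send_rows --commands '[{"translation":[0,0,0],"twist":[0,0,0.1]},{"translation":[0,0,0],"twist":[0,0,0.25]},{"translation":[0,0,0],"twist":[0,0,0.4]},{"translation":[0,0,0],"twist":[0,0,0.52]},{"translation":[0,0,0],"twist":[0,0,0.64]},{"translation":[0,0,0],"twist":[0,0,0.76]},{"translation":[0,0,0],"twist":[0,0,0.84]},{"translation":[0,0,0],"twist":[0,0,0.9]},{"translation":[0,0,0],"twist":[0,0,0.95]},{"translation":[0,0,0],"twist":[0,0,0.96]}]'

```text
t: 2.15
ee_pos: [593.0, 9.5, 404.6]
orientation: [-0.944, -2.996, -0.0]
ft_force: [0.4, -0.2, 0.3]
width: 87.4
```

Request:
send_rows --commands '[{"translation":[0,0,0],"twist":[0,0,0.15]},{"translation":[0,0,0],"twist":[0,0,0.35]},{"translation":[0,0,0],"twist":[0,0,0.55]},{"translation":[0,0,0],"twist":[0,0,0.75]},{"translation":[0,0,-0.05],"twist":[0,0,0.9]},{"translation":[0,0,-0.15],"twist":[0,0,0.94]},{"translation":[0,0,-0.28],"twist":[0,0,0.94]},{"translation":[0,0,-0.38],"twist":[0,0,0.94]},{"translation":[0,0,-0.44],"twist":[0,0,0.94]},{"translation":[0,0,-0.45],"twist":[0,0,0.94]}]'

```text
t: 3.15
ee_pos: [592.7, 9.5, 358.3]
orientation: [-0.222, -3.132, 0.0]
ft_force: [-0.4, 0.1, 0.5]
width: 88.0
```

```bash
python3 - <<'E'
from h import *
snap('wrist','w1');o=ctrl.get_obs();print(o['t'],o['ee_pos'].round(1),o['orientation'].round(3),o['qpos'].round(2),o['width'],o['ft_force'].round(1))
E
```

```text
3.2 [592.9   9.5 358.8] [-0.222 -3.132  0.   ] [-0.    0.43  1.74 -0.    0.97 -1.43] 87.67867233024049 [ 1.  -0.1 -0.8]
```

View pics/w1.png

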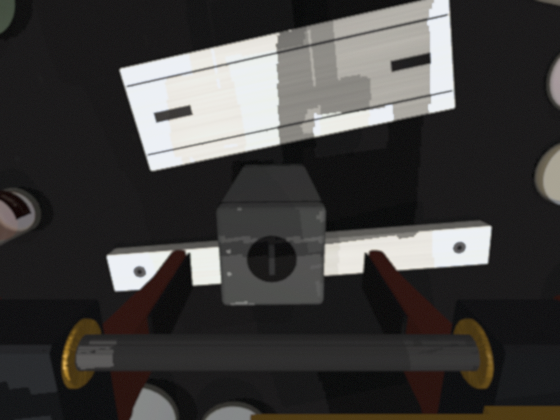

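The block's top face, u 218–325 and v 202–304, sits centred and square between the open fingers. I'll descend, grip and lift.

Request:
send_rows --commands '[{"translation":[0,0,-0.06],"twist":[0,0,0]},{"translation":[0,0,-0.18],"twist":[0,0,0]},{"translation":[0,0,-0.32],"twist":[0,0,0]},{"translation":[0,0,-0.46],"twist":[0,0,0]},{"translation":[0,0,-0.58],"twist":[0,0,0]},{"translation":[0,0,-0.68],"twist":[0,0,0]},{"translation":[0,0,-0.75],"twist":[0,0,0]},{"translation":[0,0,-0.79],"twist":[0,0,0]},{"translation":[0,0,-0.8],"twist":[0,0,0]},{"translation":[0,0,-0.8],"twist":[0,0,0]}]'

```text
t: 4.2
ee_pos: [593.1, 9.5, 279.8]
orientation: [0.221, 3.133, -0.0]
ft_force: [0.3, 0.1, 1.2]
width: 88.2
```

Request:
send_rows --commands '[{"translation":[0,0,0],"twist":[0,0,0]},{"translation":[0,0,0],"twist":[0,0,0]},{"translation":[0,0,0],"twist":[0,0,0]},{"translation":[0,0,0],"twist":[0,0,0]},{"translation":[0,0,0],"twist":[0,0,0]},{"translation":[0,0,0],"twist":[0,0,0]},{"translation":[0,0,0],"twist":[0,0,0]},{"translation":[0,0,0],"twist":[0,0,0]},{"translation":[0,0,0],"twist":[0,0,0]},{"translation":[0,0,0],"twist":[0,0,0]}]' --grip 1

```text
t: 5.2
ee_pos: [593.1, 9.3, 280.0]
orientation: [0.221, 3.133, -0.001]
ft_force: [-0.2, -5.8, 4.8]
width: 60.7
```

Request:
send_rows --commands '[{"translation":[0,0,0.02],"twist":[0,0,0]},{"translation":[0,0,0.06],"twist":[0,0,0]},{"translation":[0,0,0.12],"twist":[0,0,0]},{"translation":[0,0,0.2],"twist":[0,0,0]},{"translation":[0,0,0.28],"twist":[0,0,0]},{"translation":[0,0,0.36],"twist":[0,0,0]},{"translation":[0,0,0.44],"twist":[0,0,0]},{"translation":[0,0,0.48],"twist":[0,0,0]},{"translation":[0,0,0.5],"twist":[0,0,0]},{"translation":[0,0,0.5],"twist":[0,0,0]}]'

```text
t: 6.2
ee_pos: [593.0, 9.5, 330.0]
orientation: [0.221, 3.133, 0.0]
ft_force: [0.9, 0.1, -6.2]
width: 59.9
```

Request:
send_rows --commands '[{"translation":[-0.02,-0.03,0],"twist":[0,0,0.02]},{"translation":[-0.06,-0.1,0],"twist":[0,0,0.05]},{"translation":[-0.12,-0.21,0],"twist":[0,0,0.08]},{"translation":[-0.19,-0.33,0],"twist":[0,0,0.11]},{"translation":[-0.26,-0.45,0],"twist":[0,0,0.14]},{"translation":[-0.33,-0.57,0],"twist":[0,0,0.16]},{"translation":[-0.4,-0.69,0],"twist":[0,0,0.16]},{"translation":[-0.46,-0.81,0],"twist":[0,0,0.16]},{"translation":[-0.52,-0.92,0],"twist":[0,0,0.16]},{"translation":[-0.57,-1.0,0],"twist":[0,0,0.16]}]'

```text
t: 7.2
ee_pos: [535.5, -91.5, 329.7]
orientation: [-0.096, -3.14, 0.0]
ft_force: [0.8, 0.5, -6.1]
width: 59.8
```

Request:
send_rows --commands '[{"translation":[-0.06,-0.11,0],"twist":[0,0,0]},{"translation":[-0.13,-0.23,0],"twist":[0,0,0]},{"translation":[-0.2,-0.36,0],"twist":[0,0,0]},{"translation":[-0.27,-0.48,0],"twist":[0,0,0]},{"translation":[-0.34,-0.6,0],"twist":[0,0,0]},{"translation":[-0.41,-0.72,0],"twist":[0,0,0]},{"translation":[-0.47,-0.83,0],"twist":[0,0,0]},{"translation":[-0.52,-0.92,0],"twist":[0,0,0]},{"translation":[-0.55,-0.98,-0.02],"twist":[0,0,0]},{"translation":[-0.56,-1.0,-0.05],"twist":[0,0,0]}]'

```text
t: 8.2
ee_pos: [479.8, -191.2, 324.7]
orientation: [0.097, 3.14, -0.0]
ft_force: [0.3, -0.4, -6.2]
width: 60.0
```

Request:
send_rows --commands '[{"translation":[0,0,-0.06],"twist":[0,0,0]},{"translation":[0,0,-0.14],"twist":[0,0,0]},{"translation":[0,0,-0.22],"twist":[0,0,0]},{"translation":[0,0,-0.3],"twist":[0,0,0]},{"translation":[0,0,-0.36],"twist":[0,0,0]},{"translation":[0,0,-0.4],"twist":[0,0,0]},{"translation":[0,0,-0.42],"twist":[0,0,0]},{"translation":[0,0,-0.435],"twist":[0,0,0]},{"translation":[0,0,-0.445],"twist":[0,0,0]},{"translation":[0,0,-0.45],"twist":[0,0,0]}]'

```text
t: 9.2
ee_pos: [480.2, -190.6, 280.1]
orientation: [0.096, 3.139, -0.0]
ft_force: [0.3, -0.8, 2.0]
width: 60.1
```

Request:
send_rows --commands '[{"translation":[0,0,0],"twist":[0,0,0]},{"translation":[0,0,0],"twist":[0,0,0]},{"translation":[0,0,0],"twist":[0,0,0]},{"translation":[0,0,0],"twist":[0,0,0]},{"translation":[0,0,0.04],"twist":[0,0,0]},{"translation":[0,0,0.15],"twist":[0,0,0]},{"translation":[0,0,0.35],"twist":[0,0,0]},{"translation":[0,0,0.6],"twist":[0,0,0]},{"translation":[0,0,0.8],"twist":[0,0,0]},{"translation":[0,0,0.95],"twist":[0,0,0]}]' --grip -1

```text
t: 10.2
ee_pos: [480.2, -190.5, 377.0]
orientation: [0.095, 3.138, -0.001]
ft_force: [-0.2, 0.0, 0.6]
width: 88.0
```

```bash
python3 - <<'E'
from h import *
for u,v in((35,88),(35,133)): print(w('wrist0',u,v,160).round(1), w('wrist0',u,v,0).round(1))
q=lambda a,b:(190+a/4-.4,150+b/4-.4)
for a,b in((607,240),(677,284),(627,328),(552,288)): print(w('scene0',*q(a,b),160).round(1))
for a,b in((602,483),(535,440),(655,430)): print(w('scene0',*q(a,b),0).round(1))
im=cv2.imread('pics/wrist0.png').astype(int); m=(im[:,:,2]>70)&(im[:,:,1]<30)&(im[:,:,0]<30); m[:,60:]=0; ys,xs=np.nonzero(m); print([(v,xs[ys==v].max()) for v in range(ys.min(),ys.max()+1,6)])
snap('wrist','w2'); snap('scene','s2')
E
```

```text
[476.5  92.7 160. ] [370.6 102.5   0. ]
[471.2  66.  160. ] [361.5  56.6   0. ]
[356.9  53.1 160. ]
[301.7  66.7 160. ]
[313.1 117.7 160. ]
[368.4 110.4 160. ]
[315.7 113.5   0. ]
[372.  103.1   0. ]
[303.7  52.2  -0. ]
[(78, np.int64(2)), (84, np.int64(30)), (90, np.int64(32)), (96, np.int64(33)), (102, np.int64(33)), (108, np.int64(33)), (114, np.int64(33)), (120, np.int64(32)), (126, np.int64(32)), (132, np.int64(33)), (138, np.int64(33))]
```

View pics/w2.png

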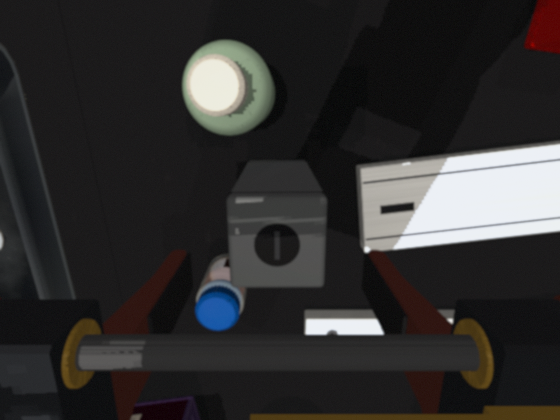

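The block stands free at (277,240), clear of the bottles. I'll go to the near side of the bar.

Request:
send_rows --commands '[{"translation":[-0.01,0.05,0],"twist":[0,0,0]},{"translation":[-0.05,0.16,0],"twist":[0,0,0]},{"translation":[-0.09,0.3,0],"twist":[0,0,0]},{"translation":[-0.13,0.45,0],"twist":[0,0,0]},{"translation":[-0.17,0.6,0],"twist":[0,0,0]},{"translation":[-0.21,0.75,0],"twist":[0,0,0]},{"translation":[-0.25,0.85,0],"twist":[0,0,0]},{"translation":[-0.28,0.93,0],"twist":[0,0,0]},{"translation":[-0.29,0.98,0],"twist":[0,0,0]},{"translation":[-0.3,1.0,0],"twist":[0,0,0]}]'

```text
t: 11.3
ee_pos: [450.0, -90.0, 374.8]
orientation: [0.095, 3.14, -0.0]
ft_force: [-0.4, -0.9, -0.4]
width: 87.7
```

Request:
send_rows --commands '[{"translation":[-0.01,0.05,0],"twist":[0,0,0]},{"translation":[-0.05,0.16,0],"twist":[0,0,0]},{"translation":[-0.09,0.3,0],"twist":[0,0,0]},{"translation":[-0.13,0.45,0],"twist":[0,0,0]},{"translation":[-0.17,0.6,0],"twist":[0,0,0]},{"translation":[-0.2,0.75,0],"twist":[0,0,0]},{"translation":[-0.23,0.85,0],"twist":[0,0,0]},{"translation":[-0.24,0.93,0],"twist":[0,0,0]},{"translation":[-0.25,0.98,0],"twist":[0,0,0]},{"translation":[-0.25,1.0,0],"twist":[0,0,0]}]'

```text
t: 12.3
ee_pos: [424.9, 10.0, 374.7]
orientation: [0.095, 3.14, -0.0]
ft_force: [0.5, 1.2, 1.0]
width: 87.9
```

Request:
send_rows --commands '[{"translation":[0,0.03,-0.05],"twist":[0,0,0]},{"translation":[0,0.055,-0.15],"twist":[0,0,0]},{"translation":[0,0.055,-0.28],"twist":[0,0,0]},{"translation":[0,0.055,-0.42],"twist":[0,0,0]},{"translation":[0,0.055,-0.56],"twist":[0,0,0]},{"translation":[0,0.055,-0.7],"twist":[0,0,0]},{"translation":[0,0.055,-0.82],"twist":[0,0,0]},{"translation":[0,0.055,-0.92],"twist":[0,0,0]},{"translation":[0,0.055,-0.98],"twist":[0,0,0]},{"translation":[0,0.055,-1.0],"twist":[0,0,0]}]'

```text
t: 13.3
ee_pos: [424.8, 15.0, 273.9]
orientation: [-0.096, -3.139, 0.0]
ft_force: [1.4, 0.7, -0.6]
width: 87.7
```

Request:
send_rows --commands '[{"translation":[0,0,-0.04],"twist":[0,0,0]},{"translation":[0,0,-0.12],"twist":[0,0,0]},{"translation":[0,0,-0.24],"twist":[0,0,0]},{"translation":[0,0,-0.36],"twist":[0,0,0]},{"translation":[0,0,-0.48],"twist":[0,0,0]},{"translation":[0,0,-0.6],"twist":[0,0,0]},{"translation":[0,0,-0.7],"twist":[0,0,0]},{"translation":[0,0,-0.77],"twist":[0,0,0]},{"translation":[0,0,-0.82],"twist":[0,0,0]},{"translation":[0,0,-0.835],"twist":[0,0,0]}]'

```text
t: 14.3
ee_pos: [424.9, 15.0, 190.7]
orientation: [-0.095, -3.139, 0.0]
ft_force: [0.1, -0.6, 0.2]
width: 87.7
```

```bash
python3 - <<'E'
from h import *
snap('wrist','w3');snap('side','sd3');o=ctrl.get_obs();print(o['t'],o['ee_pos'].round(1),o['orientation'].round(3),o['qpos'].round(2),o['ft_force'].round(1))
a=cv2.imread('pics/w3.png');b=cv2.resize(cv2.imread('pics/sd3.png')[160:320,170:370],None,fx=1.9,fy=1.9)
c=np.zeros((420,800,3),np.uint8);c[:,:420]=cv2.resize(a,(420,315)).__class__((420,420,3),np.uint8)*0
c[:315,:420]=cv2.resize(a,(420,315));c[:304,420:800]=b;cv2.imwrite('pics/m3.png',c)
E
```

```text
14.4 [425.   15.  191.1] [-0.095 -3.14   0.   ] [ 0.01  0.55  2.16  0.    0.43 -1.5 ] [-0.4 -0.7  1.1]
```

View pics/m3.png

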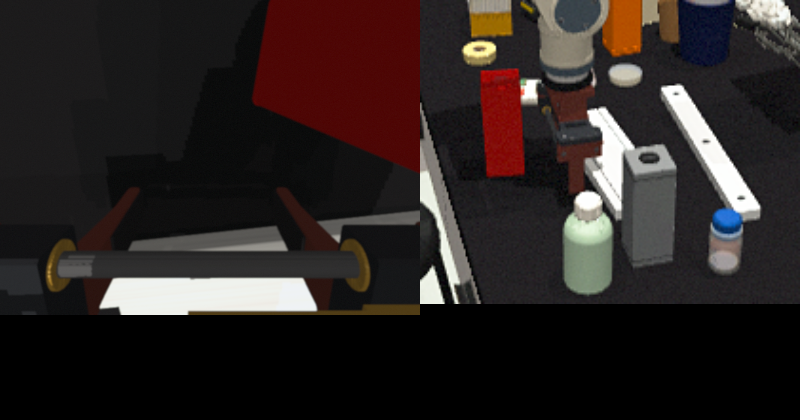

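The fingers are down on the near side of the bar, and the red decoy is untouched. I'll push along the rail's normal.

Request:
send_rows --commands '[{"translation":[0.03,-0.002,0],"twist":[0,0,0]},{"translation":[0.08,-0.005,0],"twist":[0,0,0]},{"translation":[0.13,-0.008,0],"twist":[0,0,0]},{"translation":[0.18,-0.011,0],"twist":[0,0,0]},{"translation":[0.23,-0.014,0],"twist":[0,0,0]},{"translation":[0.28,-0.017,0],"twist":[0,0,0]},{"translation":[0.33,-0.02,0],"twist":[0,0,0]},{"translation":[0.38,-0.023,0],"twist":[0,0,0]},{"translation":[0.43,-0.026,0],"twist":[0,0,0]},{"translation":[0.48,-0.029,0],"twist":[0,0,0]}]'

```text
t: 15.4
ee_pos: [470.1, 12.4, 190.8]
orientation: [-0.093, -3.131, 0.0]
ft_force: [-12.3, 2.6, 10.0]
width: 87.9
```

Request:
send_rows --commands '[{"translation":[0.05,-0.003,0],"twist":[0,0,0]},{"translation":[0.1,-0.006,0],"twist":[0,0,0]},{"translation":[0.15,-0.009,0],"twist":[0,0,0]},{"translation":[0.2,-0.012,0],"twist":[0,0,0]},{"translation":[0.25,-0.015,0],"twist":[0,0,0]},{"translation":[0.3,-0.018,0],"twist":[0,0,0]},{"translation":[0.35,-0.021,0],"twist":[0,0,0]},{"translation":[0.4,-0.024,0],"twist":[0,0,0]},{"translation":[0.44,-0.026,0],"twist":[0,0,0]},{"translation":[0.47,-0.028,0],"twist":[0,0,0]}]'

```text
t: 16.4
ee_pos: [518.4, 9.4, 190.7]
orientation: [-0.095, -3.134, 0.0]
ft_force: [-7.3, 0.2, 1.7]
width: 88.0
```

Request:
send_rows --commands '[{"translation":[0.01,-0.001,0],"twist":[0,0,0]},{"translation":[0.02,-0.001,0],"twist":[0,0,0]},{"translation":[0.03,-0.002,0],"twist":[0,0,0]},{"translation":[0.04,-0.002,0],"twist":[0,0,0]},{"translation":[0.05,-0.003,0],"twist":[0,0,0]},{"translation":[0.06,-0.004,0],"twist":[0,0,0]},{"translation":[0.07,-0.004,0],"twist":[0,0,0]},{"translation":[0.08,-0.005,0],"twist":[0,0,0]},{"translation":[0.09,-0.005,0],"twist":[0,0,0]},{"translation":[0.1,-0.006,0],"twist":[0,0,0]}]'

```text
t: 17.4
ee_pos: [529.8, 8.7, 190.9]
orientation: [-0.095, -3.139, 0.0]
ft_force: [-3.7, 0.1, -2.6]
width: 87.5
```

Request:
send_rows --commands '[{"translation":[0.005,0,0],"twist":[0,0,0]},{"translation":[0.01,-0.001,0],"twist":[0,0,0]},{"translation":[0.015,-0.001,0],"twist":[0,0,0]},{"translation":[0.02,-0.001,0],"twist":[0,0,0]},{"translation":[0.025,-0.002,0],"twist":[0,0,0]},{"translation":[0.03,-0.002,0],"twist":[0,0,0]},{"translation":[0.035,-0.002,0],"twist":[0,0,0]},{"translation":[0.04,-0.002,0],"twist":[0,0,0]},{"translation":[0.045,-0.003,0],"twist":[0,0,0]},{"translation":[0.05,-0.003,0],"twist":[0,0,0]}]'

```text
t: 18.4
ee_pos: [535.0, 8.4, 191.2]
orientation: [-0.095, -3.14, 0.0]
ft_force: [-3.7, 1.0, -2.5]
width: 87.7
```

Request:
send_rows --commands '[{"translation":[0.004,0,0],"twist":[0,0,0]},{"translation":[0.008,0,0],"twist":[0,0,0]},{"translation":[0.012,-0.001,0],"twist":[0,0,0]},{"translation":[0.016,-0.001,0],"twist":[0,0,0]},{"translation":[0.02,-0.001,0],"twist":[0,0,0]},{"translation":[0.024,-0.001,0],"twist":[0,0,0]},{"translation":[0.028,-0.002,0],"twist":[0,0,0]},{"translation":[0.03,-0.002,0],"twist":[0,0,0]},{"translation":[0.03,-0.002,0],"twist":[0,0,0]},{"translation":[0.03,-0.002,0],"twist":[0,0,0]}]'

```text
t: 19.4
ee_pos: [536.5, 8.4, 191.2]
orientation: [-0.095, -3.136, -0.0]
ft_force: [-10.5, 0.7, 5.4]
width: 87.8
```

```bash
python3 - <<'E'
from h import *
snap('scene','s4');crop('s4',190,150,350,270,5,'c4')
o=ctrl.get_obs();print(o['t'],o['ee_pos'].round(1),o['ft_force'].round(1),o['moment'].round(2))
E
```

```text
19.45 [536.5   8.3 191.2] [-10.7   1.6   5.4] [0.28 1.68 0.11]
```

View pics/c4.png

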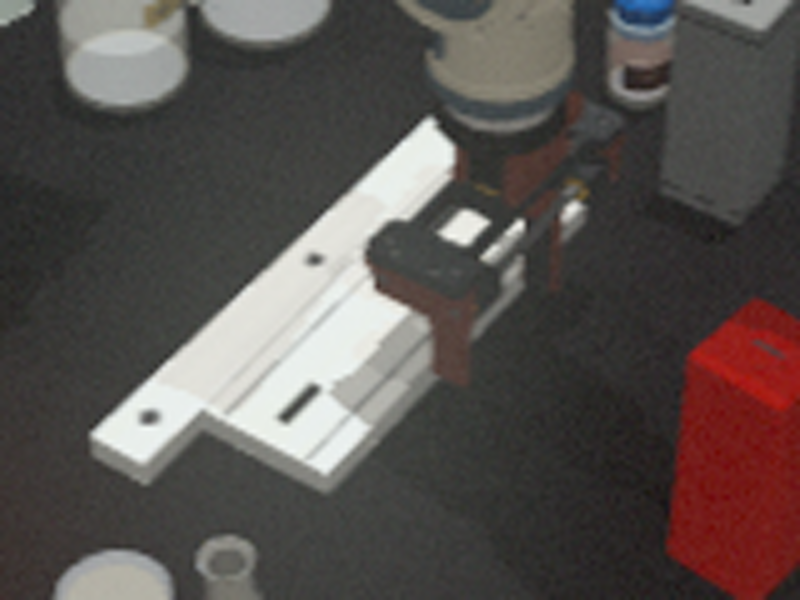

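The bar now looks flush along the rail, with no visible gap at its left end near (205,410). I'll press a little harder to seat it.

Request:
send_rows --commands '[{"translation":[0.004,0,0],"twist":[0,0,0]},{"translation":[0.008,0,0],"twist":[0,0,0]},{"translation":[0.012,-0.001,0],"twist":[0,0,0]},{"translation":[0.016,-0.001,0],"twist":[0,0,0]},{"translation":[0.02,-0.001,0],"twist":[0,0,0]},{"translation":[0.024,-0.001,0],"twist":[0,0,0]},{"translation":[0.028,-0.002,0],"twist":[0,0,0]},{"translation":[0.03,-0.002,0],"twist":[0,0,0]},{"translation":[0.03,-0.002,0],"twist":[0,0,0]},{"translation":[0.03,-0.002,0],"twist":[0,0,0]}]'

```text
t: 20.45
ee_pos: [537.6, 8.3, 191.2]
orientation: [-0.095, -3.13, -0.0]
ft_force: [-19.0, 2.7, 14.4]
width: 87.8
```

```bash
python3 - <<'E'
from h import *
o=ctrl.get_obs();print(o['t'],o['ee_pos'].round(1),o['orientation'].round(3),o['ft_force'].round(1),o['moment'].round(2))
E
```

```text
20.45 [537.6   8.3 191.2] [-0.095 -3.13  -0.   ] [-19.    2.7  14.4] [0.5  3.07 0.1 ]
```

Request:
send_rows --commands '[{"translation":[-0.04,0,0],"twist":[0,0,0]},{"translation":[-0.12,0.006,0],"twist":[0,0,0]},{"translation":[-0.24,0.012,0],"twist":[0,0,0]},{"translation":[-0.35,0.02,0.04],"twist":[0,0,0]},{"translation":[-0.41,0.02,0.14],"twist":[0,0,0]},{"translation":[-0.41,0.02,0.3],"twist":[0,0,0]},{"translation":[-0.41,0.02,0.48],"twist":[0,0,0]},{"translation":[-0.41,0.02,0.68],"twist":[0,0,0]},{"translation":[-0.41,0.02,0.88],"twist":[0,0,0]},{"translation":[-0.41,0.02,1.0],"twist":[0,0,0]}]'

```text
t: 21.45
ee_pos: [500.2, 10.0, 293.4]
orientation: [0.096, 3.137, 0.0]
ft_force: [-0.1, -0.1, -0.9]
width: 87.7
```

Request:
send_rows --commands '[{"translation":[0,0,0.18],"twist":[0,0,0]},{"translation":[0,0,0.4],"twist":[0,0,0]},{"translation":[0,0,0.6],"twist":[0,0,0]},{"translation":[0,0,0.75],"twist":[0,0,0]},{"translation":[0,0,0.84],"twist":[0,0,0]},{"translation":[0,-0.04,0.84],"twist":[0,0,0]},{"translation":[0,-0.12,0.84],"twist":[0,0,0]},{"translation":[0,-0.24,0.84],"twist":[0,0,0]},{"translation":[-0.01,-0.36,0.84],"twist":[0,0,0]},{"translation":[-0.02,-0.48,0.84],"twist":[0,0,0]}]'

```text
t: 22.45
ee_pos: [497.8, -39.3, 374.6]
orientation: [-0.096, -3.139, 0.0]
ft_force: [0.0, -0.1, 0.1]
width: 87.9
```

```bash
python3 - <<'E'
from h import *
snap('wrist','w5');snap('scene','s5')
a=cv2.imread('pics/w5.png');b=cv2.resize(cv2.imread('pics/s5.png')[160:260,190:350],None,fx=5,fy=5,interpolation=cv2.INTER_CUBIC)[:, :]
cv2.imwrite('pics/c5.png',b)
e=b
h=cv2.resize(a,(373,280))
m=np.zeros((600,800,3),np.uint8);m[:500]=b;cv2.imwrite('pics/m5.png',m[:500])
o=ctrl.get_obs();print(o['t'],o['ee_pos'].round(1),o['ft_force'].round(1))
E
```

```text
22.55 [497.8 -39.6 374.8] [-0.4  0.4 -0.3]
```

View pics/m5.png

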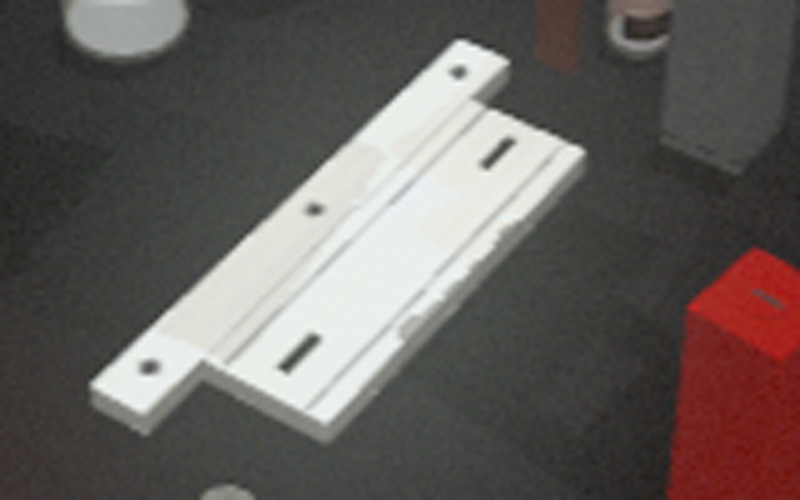

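The bar is flush with no gap, and its ends lie inside the rail: left near (207,360), right near (482,102) in this crop. Next I'll find the placing spot.

```bash
python3 - <<'E'
from h import *
q=lambda a,b:(190+a/5-.4,160+b/5-.4)
P={n:w('s5',*q(a,b),20)[:2] for n,a,b in [('NL',325,430),('NR',586,153),('FL',207,360),('FR',482,102),('RL',148,417),('RR',509,64),('s1',149,367),('s2',315,209),('s3',458,72)]}
for k,v in P.items(): print(k,v.round(1))
d=P['s1']-P['s3'];print('yaw rail',-np.arctan2(d[0],d[1]))
d=P['NL']-P['NR'];print('yaw bar',-np.arctan2(d[0],d[1]),(P['NL']+P['NR'])/2,(P['FL']+P['FR'])/2)
E
```

```text
NL [554.3 171.7]
NR [ 538.5 -108.1]
FL [641.9 161.5]
FR [ 620.1 -117.3]
RL [645.2 214.3]
RR [ 624.1 -159.8]
s1 [667.3 183. ]
s2 [657.8  23.2]
s3 [ 648.9 -135.4]
yaw rail -0.05772096988653831
yaw bar -0.05637442582211215 [546.41632703  31.76580922] [630.99700222  22.12019053]
```

Request:
send_rows --commands '[{"translation":[-0.01,-0.05,0],"twist":[0,0,0]},{"translation":[-0.03,-0.16,0],"twist":[0,0,0]},{"translation":[-0.05,-0.3,0],"twist":[0,0,0]},{"translation":[-0.07,-0.45,0],"twist":[0,0,0]},{"translation":[-0.09,-0.6,0],"twist":[0,0,0]},{"translation":[-0.11,-0.75,0],"twist":[0,0,0]},{"translation":[-0.13,-0.85,0],"twist":[0,0,0]},{"translation":[-0.15,-0.93,0],"twist":[0,0,0]},{"translation":[-0.17,-0.98,0],"twist":[0,0,0]},{"translation":[-0.18,-1.0,0],"twist":[0,0,0]}]'

```text
t: 23.55
ee_pos: [479.7, -138.4, 375.2]
orientation: [-0.096, -3.14, -0.0]
ft_force: [0.4, 0.2, -0.5]
width: 87.7
```

Request:
send_rows --commands '[{"translation":[0,-0.1,0],"twist":[0,0,0]},{"translation":[0,-0.25,0],"twist":[0,0,0]},{"translation":[0,-0.4,0],"twist":[0,0,0]},{"translation":[0,-0.5,0],"twist":[0,0,0]},{"translation":[0,-0.525,0],"twist":[0,0,0]},{"translation":[0,-0.525,0],"twist":[0,0,0]},{"translation":[0,-0.525,-0.05],"twist":[0,0,0]},{"translation":[0,-0.525,-0.11],"twist":[0,0,0]},{"translation":[0,-0.525,-0.17],"twist":[0,0,0]},{"translation":[0,-0.525,-0.2],"twist":[0,0,0]}]'

```text
t: 24.55
ee_pos: [479.8, -190.1, 354.2]
orientation: [-0.095, -3.139, -0.001]
ft_force: [-0.3, -0.9, -0.6]
width: 88.1
```

Request:
send_rows --commands '[{"translation":[0,0,-0.08],"twist":[0,0,0]},{"translation":[0,0,-0.18],"twist":[0,0,0]},{"translation":[0,0,-0.3],"twist":[0,0,0]},{"translation":[0,0,-0.42],"twist":[0,0,0]},{"translation":[0,0,-0.54],"twist":[0,0,0]},{"translation":[0,0,-0.64],"twist":[0,0,0]},{"translation":[0,0,-0.7],"twist":[0,0,0]},{"translation":[0,0,-0.74],"twist":[0,0,0]},{"translation":[0,0,-0.755],"twist":[0,0,0]},{"translation":[0,0,-0.755],"twist":[0,0,0]}]'

```text
t: 25.55
ee_pos: [480.1, -190.5, 279.7]
orientation: [0.096, 3.14, -0.0]
ft_force: [0.2, 0.3, 0.0]
width: 87.5
```

Request:
send_rows --commands '[{"translation":[0,0,0],"twist":[0,0,0]},{"translation":[0,0,0],"twist":[0,0,0]},{"translation":[0,0,0],"twist":[0,0,0]},{"translation":[0,0,0],"twist":[0,0,0]},{"translation":[0,0,0],"twist":[0,0,0]},{"translation":[0,0,0],"twist":[0,0,0]},{"translation":[0,0,0],"twist":[0,0,0]},{"translation":[0,0,0],"twist":[0,0,0]},{"translation":[0,0,0],"twist":[0,0,0]},{"translation":[0,0,0],"twist":[0,0,0]}]' --grip 1

```text
t: 26.55
ee_pos: [480.1, -190.5, 279.9]
orientation: [0.095, 3.14, -0.0]
ft_force: [-0.4, -1.6, 5.1]
width: 60.2
```

```bash
python3 - <<'E'
from h import *
for f,c in (('w1',[(218,203),(325,203),(324,303),(221,304)]),('w2',[(229,197),(325,197),(325,287),(230,289)])):
    P=np.array([w(f,u,v,160)[:2] for u,v in c]);print(f,P.round(1).tolist(),P.mean(0).round(1))
E
```

```text
w1 [[555.8, -16.0], [563.8, 40.1], [623.3, 33.4], [615.5, -25.7]] [589.6   8. ]
w2 [[447.9, -215.8], [451.3, -160.0], [509.7, -161.2], [507.5, -221.2]] [ 479.1 -189.6]
```

Request:
send_rows --commands '[{"translation":[0,0,0.03],"twist":[0,0,0]},{"translation":[0,0,0.1],"twist":[0,0,0]},{"translation":[0,0,0.2],"twist":[0,0,0]},{"translation":[0,0,0.3],"twist":[0,0,0]},{"translation":[0,0.04,0.4],"twist":[0,0,0]},{"translation":[0,0.12,0.46],"twist":[0,0,0]},{"translation":[0.02,0.22,0.5],"twist":[0,0,0]},{"translation":[0.04,0.34,0.5],"twist":[0,0,0]},{"translation":[0.06,0.46,0.5],"twist":[0,0,0]},{"translation":[0.08,0.58,0.5],"twist":[0,0,0]}]'

```text
t: 27.55
ee_pos: [488.0, -131.1, 329.3]
orientation: [-0.095, -3.139, -0.0]
ft_force: [-0.1, -0.3, -7.3]
width: 59.9
```

Request:
send_rows --commands '[{"translation":[0.02,0.12,0],"twist":[0,0,0]},{"translation":[0.04,0.24,0],"twist":[0,0,0]},{"translation":[0.06,0.36,0],"twist":[0,0,0]},{"translation":[0.08,0.48,0],"twist":[0,0,0]},{"translation":[0.1,0.6,0],"twist":[0,0,0]},{"translation":[0.12,0.72,0],"twist":[0,0,0]},{"translation":[0.12,0.82,0],"twist":[0,0,0]},{"translation":[0.12,0.9,0],"twist":[0,0,0]},{"translation":[0.12,0.96,0],"twist":[0,0,0]},{"translation":[0.12,1.0,0],"twist":[0,0,0]}]'

```text
t: 28.55
ee_pos: [499.9, -32.0, 329.7]
orientation: [-0.095, -3.14, 0.0]
ft_force: [0.7, 0.8, -6.9]
width: 60.1
```

Request:
send_rows --commands '[{"translation":[0,0.1,0],"twist":[0,0,0]},{"translation":[0,0.22,0],"twist":[0,0,0]},{"translation":[0,0.34,0],"twist":[0,0,0]},{"translation":[0,0.46,-0.03],"twist":[0,0,0]},{"translation":[0,0.56,-0.1],"twist":[0,0,0]},{"translation":[0,0.62,-0.2],"twist":[0,0,0]},{"translation":[0,0.64,-0.3],"twist":[0,0,0]},{"translation":[0,0.64,-0.38],"twist":[0,0,0]},{"translation":[0,0.64,-0.43],"twist":[0,0,0]},{"translation":[0,0.64,-0.45],"twist":[0,0,0]}]'

```text
t: 29.55
ee_pos: [499.8, 31.2, 283.8]
orientation: [-0.096, -3.139, 0.0]
ft_force: [-0.8, 0.0, -6.6]
width: 59.9
```

Request:
send_rows --commands '[{"translation":[0.02,0,0],"twist":[0,0,0]},{"translation":[0.05,0,0],"twist":[0,0,0]},{"translation":[0.08,0,0],"twist":[0,0,0]},{"translation":[0.1,0,0],"twist":[0,0,0]},{"translation":[0.115,0,0],"twist":[0,0,0]},{"translation":[0.125,0,0],"twist":[0,0,0]},{"translation":[0.135,0,0],"twist":[0,0,0]},{"translation":[0.145,0,0],"twist":[0,0,0]},{"translation":[0.15,0,0],"twist":[0,0,0]},{"translation":[0.15,0,0],"twist":[0,0,0]}]'

```text
t: 30.55
ee_pos: [515.0, 31.5, 284.7]
orientation: [-0.095, -3.14, 0.0]
ft_force: [0.1, -0.4, -6.1]
width: 59.8
```

Request:
send_rows --commands '[{"translation":[0.004,0,0],"twist":[0,0,0]},{"translation":[0.008,0,0],"twist":[0,0,0]},{"translation":[0.012,0,0],"twist":[0,0,0]},{"translation":[0.016,0,0],"twist":[0,0,0]},{"translation":[0.02,0,0],"twist":[0,0,0]},{"translation":[0.024,0,0],"twist":[0,0,0]},{"translation":[0.028,0,0],"twist":[0,0,0]},{"translation":[0.03,0,0],"twist":[0,0,0]},{"translation":[0.03,0,0],"twist":[0,0,0]},{"translation":[0.03,0,0],"twist":[0,0,0]}]'

```text
t: 31.55
ee_pos: [518.0, 31.5, 284.7]
orientation: [-0.096, -3.14, 0.0]
ft_force: [-0.6, 0.4, -6.9]
width: 59.8
```

Request:
send_rows --commands '[{"translation":[0.004,0,0],"twist":[0,0,0]},{"translation":[0.008,0,0],"twist":[0,0,0]},{"translation":[0.012,0,0],"twist":[0,0,0]},{"translation":[0.016,0,0],"twist":[0,0,0]},{"translation":[0.02,0,0],"twist":[0,0,0]},{"translation":[0.02,0,0],"twist":[0,0,0]},{"translation":[0.02,0,0],"twist":[0,0,0]},{"translation":[0.02,0,0],"twist":[0,0,0]},{"translation":[0.02,0,0],"twist":[0,0,0]},{"translation":[0.02,0,0],"twist":[0,0,0]}]'

```text
t: 32.55
ee_pos: [519.2, 31.5, 284.4]
orientation: [-0.096, -3.138, 0.0]
ft_force: [-5.3, 0.3, -3.6]
width: 59.7
```

```bash
python3 - <<'E'
from h import *
snap('side','sd6');snap('scene','s6')
b=cv2.resize(cv2.imread('pics/sd6.png')[180:280,240:360],None,fx=5,fy=5,interpolation=cv2.INTER_CUBIC);cv2.imwrite('pics/c6.png',b)
o=ctrl.get_obs();print(o['t'],o['ee_pos'].round(1),o['ft_force'].round(1))
E
```

```text
32.65 [519.2  31.5 284.4] [-5.1  0.2 -3.8]
```

View pics/c6.png

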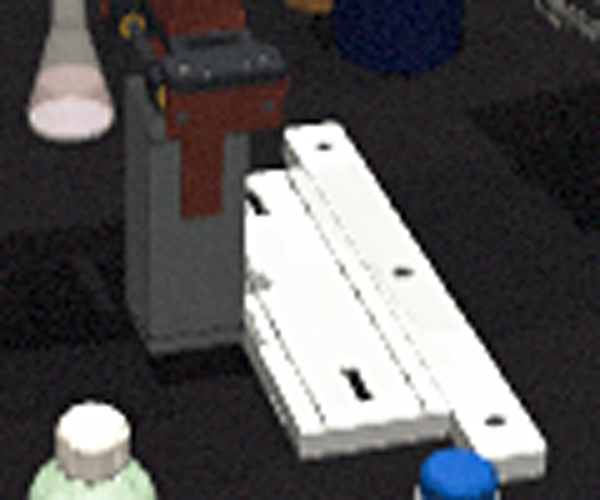

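The block is held just touching the middle of the bar's near edge. I'll back off 1 mm, set it down, release and go up.

Request:
send_rows --commands '[{"translation":[-0.01,0,0],"twist":[0,0,0]},{"translation":[-0.02,0,0],"twist":[0,0,0]},{"translation":[-0.02,0,0],"twist":[0,0,0]},{"translation":[-0.02,0,-0.01],"twist":[0,0,0]},{"translation":[-0.02,0,-0.02],"twist":[0,0,0]},{"translation":[-0.02,0,-0.03],"twist":[0,0,0]},{"translation":[-0.02,0,-0.04],"twist":[0,0,0]},{"translation":[-0.02,0,-0.045],"twist":[0,0,0]},{"translation":[-0.02,0,-0.05],"twist":[0,0,0]},{"translation":[-0.02,0,-0.05],"twist":[0,0,0]}]'

```text
t: 33.65
ee_pos: [518.2, 31.5, 279.9]
orientation: [0.095, 3.139, 0.0]
ft_force: [-1.1, -0.5, -2.4]
width: 59.7
```

Request:
send_rows --commands '[{"translation":[0,0,0],"twist":[0,0,0]},{"translation":[0,0,0],"twist":[0,0,0]},{"translation":[0,0,0],"twist":[0,0,0]},{"translation":[0,0,0],"twist":[0,0,0]},{"translation":[0,0,0.04],"twist":[0,0,0]},{"translation":[0,0,0.15],"twist":[0,0,0]},{"translation":[0,0,0.35],"twist":[0,0,0]},{"translation":[0,0,0.6],"twist":[0,0,0]},{"translation":[0,0,0.8],"twist":[0,0,0]},{"translation":[0,0,0.95],"twist":[0,0,0]}]' --grip -1

```text
t: 34.65
ee_pos: [518.2, 31.5, 377.1]
orientation: [0.095, 3.138, 0.0]
ft_force: [-0.7, 0.0, -0.9]
width: 87.8
```

Request:
send_rows --commands '[{"translation":[-0.04,0.01,0],"twist":[0,0,0]},{"translation":[-0.15,0.01,0],"twist":[0,0,0]},{"translation":[-0.28,0.02,0],"twist":[0,0,0]},{"translation":[-0.42,0.03,0],"twist":[0,0,0]},{"translation":[-0.56,0.035,0],"twist":[0,0,0]},{"translation":[-0.65,0.04,0],"twist":[0,0,0]},{"translation":[-0.68,0.04,-0.1],"twist":[0,0,0]},{"translation":[-0.68,0.04,-0.25],"twist":[0,0,0]},{"translation":[-0.68,0.04,-0.4],"twist":[0,0,0]},{"translation":[-0.68,0.04,-0.5],"twist":[0,0,0]}]' --grip 1

```text
t: 35.65
ee_pos: [449.8, 35.5, 323.3]
orientation: [-0.095, -3.139, 0.0]
ft_force: [-0.1, -1.0, 0.5]
width: 11.0
```

```bash
python3 - <<'E'
from h import *
snap('scene','s7');snap('side','sd7');snap('wrist','w7')
o=ctrl.get_obs();print(o['t'],o['ee_pos'].round(1),o['ft_force'].round(1),o['width'])
a=cv2.imread('pics/sd7.png').astype(int);b=cv2.imread('pics/sd6.png').astype(int)
# block foot corner pixel drift between held and released (template match)
t=cv2.imread('pics/sd6.png')[232:255,262:292];r=cv2.matchTemplate(cv2.imread('pics/sd7.png')[215:270,245:310],t,cv2.TM_CCOEFF_NORMED);m=cv2.minMaxLoc(r);print('foot shift px',m[3][0]-17,m[3][1]-17,m[1])
E
```

```text
35.8 [449.9  35.5 323.9] [ 0.3  0.1 -0.2] 1.6411191688876607
foot shift px 0 1 0.9385022521018982
```

The block stands released and closed fingers are behind it, tips at z≈142. I'll tip it by pushing slowly.

Request:
send_rows --commands '[{"translation":[0.04,-0.002,0],"twist":[0,0,0]},{"translation":[0.1,-0.006,0],"twist":[0,0,0]},{"translation":[0.16,-0.01,0],"twist":[0,0,0]},{"translation":[0.2,-0.012,0],"twist":[0,0,0]},{"translation":[0.23,-0.014,0],"twist":[0,0,0]},{"translation":[0.26,-0.016,0],"twist":[0,0,0]},{"translation":[0.29,-0.017,0],"twist":[0,0,0]},{"translation":[0.32,-0.019,0],"twist":[0,0,0]},{"translation":[0.35,-0.021,0],"twist":[0,0,0]},{"translation":[0.38,-0.023,0],"twist":[0,0,0]}]'

```text
t: 36.8
ee_pos: [488.0, 33.2, 324.7]
orientation: [-0.096, -3.14, 0.0]
ft_force: [-3.2, 0.3, 2.4]
width: 0.5
```

Request:
send_rows --commands '[{"translation":[0.03,-0.002,0],"twist":[0,0,0]},{"translation":[0.06,-0.004,0],"twist":[0,0,0]},{"translation":[0.09,-0.005,0],"twist":[0,0,0]},{"translation":[0.12,-0.007,0],"twist":[0,0,0]},{"translation":[0.15,-0.009,0],"twist":[0,0,0]},{"translation":[0.18,-0.011,0],"twist":[0,0,0]},{"translation":[0.21,-0.013,0],"twist":[0,0,0]},{"translation":[0.24,-0.014,0],"twist":[0,0,0]},{"translation":[0.27,-0.016,0],"twist":[0,0,0]},{"translation":[0.3,-0.018,0],"twist":[0,0,0]}]'

```text
t: 37.8
ee_pos: [518.3, 31.4, 324.7]
orientation: [0.095, 3.14, 0.0]
ft_force: [-1.0, -0.2, 1.1]
width: 0.6
```

```bash
python3 - <<'E'
from h import *
snap('side','sd8')
o=ctrl.get_obs();print(o['t'],o['ee_pos'].round(1),o['ft_force'].round(1),o['moment'].round(2))
E
```

```text
37.85 [518.8  31.4 324.7] [0.5 0.2 0.2] [ 0.05 -0.01  0.02]
```

Request:
send_rows --commands '[{"translation":[0.03,-0.002,0],"twist":[0,0,0]},{"translation":[0.06,-0.004,0],"twist":[0,0,0]},{"translation":[0.09,-0.005,0],"twist":[0,0,0]},{"translation":[0.12,-0.007,0],"twist":[0,0,0]},{"translation":[0.15,-0.009,0],"twist":[0,0,0]},{"translation":[0.18,-0.011,0],"twist":[0,0,0]},{"translation":[0.21,-0.013,0],"twist":[0,0,0]},{"translation":[0.24,-0.014,0],"twist":[0,0,0]},{"translation":[0.27,-0.016,0],"twist":[0,0,0]},{"translation":[0.3,-0.018,0],"twist":[0,0,0]}]'

```text
t: 38.85
ee_pos: [548.2, 29.6, 324.7]
orientation: [0.096, 3.14, -0.0]
ft_force: [0.5, -0.3, 0.0]
width: 0.6
```

Request:
send_rows --commands '[{"translation":[-0.06,0,0.02],"twist":[0,0,0]},{"translation":[-0.2,0,0.1],"twist":[0,0,0]},{"translation":[-0.36,0,0.2],"twist":[0,0,0]},{"translation":[-0.52,0,0.32],"twist":[0,0,0]},{"translation":[-0.68,0,0.44],"twist":[0,0,0]},{"translation":[-0.82,0,0.54],"twist":[0,0,0]},{"translation":[-0.92,0,0.6],"twist":[0,0,0]},{"translation":[-0.98,0,0.6],"twist":[0,0,0]},{"translation":[-1.0,0,0.6],"twist":[0,0,0]},{"translation":[-1.0,0,0.6],"twist":[0,0,0]}]'

```text
t: 39.85
ee_pos: [447.9, 29.6, 384.3]
orientation: [-0.095, -3.14, 0.0]
ft_force: [0.2, 0.4, 0.0]
width: 0.3
```

```bash
python3 - <<'E'
from h import *
snap('side','sd9');snap('scene','s9')
o=ctrl.get_obs();print(o['t'],o['ee_pos'].round(1),o['ft_force'].round(1))
a=cv2.resize(cv2.imread('pics/s9.png')[150:270,190:350],None,fx=2.5*1.0,fy=2.5,interpolation=cv2.INTER_CUBIC)
b=cv2.resize(cv2.imread('pics/sd9.png')[170:290,220:380],None,fx=2.5,fy=2.5,interpolation=cv2.INTER_CUBIC)
c=cv2.resize(np.hstack([cv2.imread('pics/s9.png'),cv2.imread('pics/sd9.png')]),(800,300))
cv2.imwrite('pics/m9.png',np.vstack([np.hstack([a,b]),c]))
E
```

```text
39.95 [448.3  29.6 384.3] [ 0.1 -0.6 -0.1]
```

View pics/m9.png

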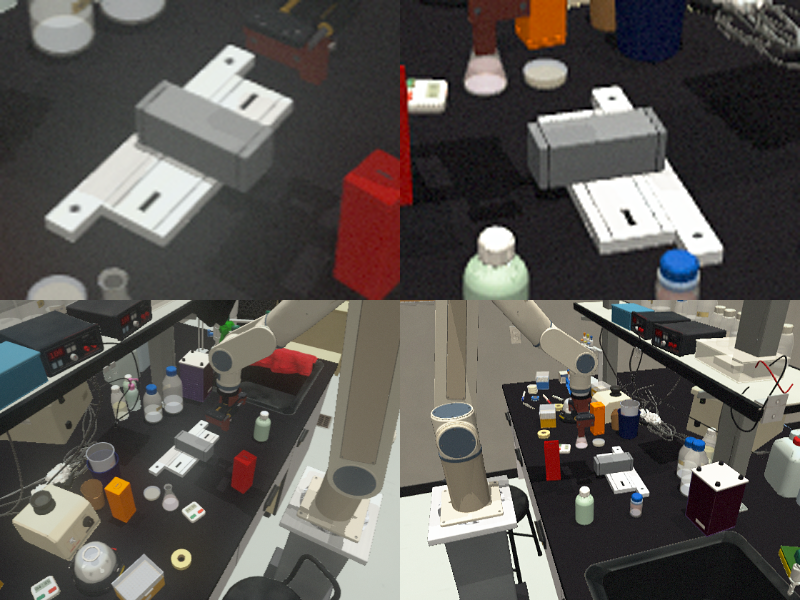

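The block lies flat across the bar and rail in both views. Last I'll compare numerically whether the bar and bystanders moved, then hand in.

```bash
python3 - <<'E'
from h import *
a=cv2.imread('pics/s5.png',0).astype(np.float32);b=cv2.imread('pics/s9.png',0).astype(np.float32);z=cv2.imread('pics/scene0.png',0).astype(np.float32)
for n,x,y,r in (('bar L end',225,220,(225,222,262,252)),('bar R end',0,0,(286,178,312,194)),('rail L',0,0,(205,225,230,250))):
    x0,y0,x1,y1=r;print(n,np.round(cv2.phaseCorrelate(a[y0:y1,x0:x1],b[y0:y1,x0:x1]),2),np.abs(a-b)[y0:y1,x0:x1].mean().round(1))
for n,(x0,y0,x1,y1) in {'flask':(222,255,254,298),'timer':(252,280,290,312),'dish':(198,258,226,282),'red':(322,205,362,272),'wash':(352,150,382,200),'small':(308,142,328,174),'orange':(145,245,190,312)}.items():
    t=z[y0:y1,x0:x1];r=cv2.matchTemplate(b[y0-6:y1+6,x0-6:x1+6],t,cv2.TM_CCOEFF_NORMED);m=cv2.minMaxLoc(r);print(n,m[3][0]-6,m[3][1]-6,round(m[1],3))
E
```

```text
Traceback (most recent call last):
ValueError: setting an array element with a sequence. The requested array has an inhomogeneous shape after 1 dimensions. The detected shape was (2,) + inhomogeneous part.
```

```bash
python3 - <<'E'
from h import *
a=cv2.imread('pics/s5.png',0).astype(np.float32);b=cv2.imread('pics/s9.png',0).astype(np.float32);z=cv2.imread('pics/scene0.png',0).astype(np.float32)
for n,(x0,y0,x1,y1) in {'bar L':(225,222,262,252),'bar R':(286,178,312,194),'rail L':(205,225,230,250)}.items():
    s,c=cv2.phaseCorrelate(a[y0:y1,x0:x1],b[y0:y1,x0:x1]);print(n,np.round(s,2),round(c,2),np.abs(a-b)[y0:y1,x0:x1].mean().round(1))
for n,(x0,y0,x1,y1) in {'flask':(222,255,254,298),'timer':(252,280,290,312),'dish':(198,258,226,282),'red':(322,205,362,272),'wash':(352,150,382,200),'small':(308,142,328,174),'orange':(145,245,190,312)}.items():
    t=z[y0:y1,x0:x1];r=cv2.matchTemplate(b[y0-6:y1+6,x0-6:x1+6],t,cv2.TM_CCOEFF_NORMED);m=cv2.minMaxLoc(r);print(n,m[3][0]-6,m[3][1]-6,round(m[1],3))
E
```

```text
bar L [0.   0.12] 1.04 1.9
bar R [0.45 0.05] 0.99 6.1
rail L [0.47 0.51] 1.02 1.9
flask 0 0 0.997
timer 0 0 0.999
dish 0 0 0.999
red 0 0 0.609
wash 0 0 0.996
small 4 6 0.259
orange 0 0 0.997
```

```bash
python3 - <<'E'
from h import *
z=cv2.imread('pics/side0.png');b=cv2.imread('pics/sd9.png')
for n,(x0,y0,x1,y1) in {'small':(318,266,344,308),'red':(198,192,230,256)}.items():
    r=cv2.matchTemplate(b[y0-6:y1+6,x0-6:x1+6],z[y0:y1,x0:x1],cv2.TM_CCOEFF_NORMED);m=cv2.minMaxLoc(r);print(n,m[3][0]-6,m[3][1]-6,round(m[1],3))
print(ctrl.close_job())
E
```

```text
small 0 0 0.962
red 0 0 0.986
the job is handed in; nothing more can be done
None
```

The job is done and handed in at about 40 s of the 72 s allowed. The block now lies flat across the bar and the rail.

I parked the block to one side and pushed the bar flush with the open fingers, seating it at about 19 N. Then I stood the block about 1 mm from the middle of the bar's near edge, released it, and tipped it over with closed fingers at about 142 mm height.

**Last checks:**
- **Block:** both camera views show it lying flat across the bar and rail, and the gripper is clear of it.
- **Bar:** before the block went over, the bar's and rail's measured angles agreed to about 0.001 rad, no gap was visible, and both bar ends were inside the rail's. Comparing pictures from before and after tipping, the bar shows no visible shift: 0.5 px or less at either end, no more than the fixed rail itself shows.
- **Other things:** the flask, timer, dish, wash bottle, small bottle and both look-alikes show no shift.
- **Checks that disagreed:** in the scene camera the red look-alike matched poorly, probably because of shadow. The small bottle failed to match there, hidden by the gripper. Both matched with no shift in the side view.

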